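# Slide the burner plate out over the shelf end

### The job

The thin steel burner plate (the flat plate with the big round hole) lies flat on the low metal shelf, where nobody can get a finger under it. Push it with the fingertips along the shelf, towards the end of the shelf that it is nearer to, until about a third of its length sticks out past that end, square with the shelf, and leave it resting there. Do not pick it up, and leave the plain plate and the other parts on the shelf where they are.

Things in the scene. Friction and masses are not known exactly. Their poses are not given: they have to be found in the camera images.
- shelf: Low galvanised sheet-metal shelf standing fixed on the bench on four short angle feet: 300 mm deep (its own x, away from the robot), 700 mm long (its own y, to the robot's left), top face flat, 100 mm above the bench, no rim above the top, both ends open. Origin on the bench under the middle of the shelf; z up.
- left_end (a point): Middle of the shelf's left (+y) end edge, at the height of its top face. The end edge runs along the shelf's x.
- right_end (a point): Middle of the shelf's right (-y) end edge, at the height of its top face.
- burner_plate: The plate to push: loose dark steel plate, 110 mm (own x) by 140 mm (own y, its length) by 6 mm thick, with a 60 mm round through hole in the middle and four small bolt-hole marks at the corners; about 0.55 kg (varies). Lies flat on the shelf, its length roughly along the shelf. Origin: centre of the underside; z up. It tips off when more than half of it is over the end.
- blank_plate: Loose plain steel plate of the same outline (110 x 140 x 6 mm) without the round hole, lying flat in the other half of the shelf. Not to be moved. Origin: centre of the underside.
- gauge: Pressure gauge lying face up in the front part of the shelf: 66 mm across, 29 mm tall, brass stem reaching 59 mm from the centre along its own -y. Not to be moved. Origin: centre of the underside.
- ball_valve: Brass ball valve in the front part of the shelf: 71 mm long along its own y, 37 mm wide, lever on top reaching 76 mm from the centre along +y, 52 mm tall. Not to be moved. Origin: centre of the underside.
- pipe_union: Brass pipe union standing near the middle of the shelf, between the two plates: 45 mm across, 37 mm tall. Not to be moved. Origin: centre of the underside.
- ignition_unit: Grey box in the front middle of the shelf: 48 mm (own x) by 86 mm (own y) by 38 mm tall. Not to be moved. Origin: centre of the underside.
There are look-alikes about, which are no part of the job. Leave any green look-alike of the burner_plate alone.

How it is judged:
By the outcome, as a careful person would: the job done as asked, in the order asked, and still so for the second after the job is handed in, with the robot touching nothing.
It also fails if it takes over 35 s, if anything falls off the work surface, if the arm or the gripper's body presses on something with over 40 N, if the wrist force passes 120 N, or if a joint passes its speed limit or range.

### The arm

A 6-joint arm with a two-finger parallel gripper is mounted at the origin on the work surface. World frame = base frame: x ahead of the robot, y to its left, z up, the work surface at z = 0. Lengths are in m, angles in rad, forces in N, time in s.
With the tool pointing down it reaches from about 0.325 to 0.775 m from the base axis. Payload 5.5 kg.
Tool frame: the origin (TCP) lies between the finger pads; the fingertips stand arm.nose_length ahead of it and the grasp point (between the pads) lies 5 mm behind it (arm.nose_length is the distance from the TCP to the fingertips, in m); z points along the fingers, y is the line along which they close (so a half turn about z gives the same grasp; the last joint's range is limited). The gripper opens to 85 mm and grips with 20 to 120 N. Pads are 22 mm wide; open, the fingers measure 114 mm over their backs; the gripper's body (76 mm by 85 mm) begins 54 mm behind the grasp point. The pads swing forward as they close: fully open they stand 13 mm farther back than shut.
Start: joints at [-1.226, 0.091, 1.231, -0, 1.82, -0.057], TCP at [0.235, -0.552, 0.245] pointing down, gripper open.
Joint ranges: [-2.87, 2.87], [-0.86, 2.18], [0.17, 2.46], [-1.51, 4.65], [0.06, 2.69], [-2.65, 2.65]. Speed limits (rad/s): [2.57, 2.57, 3.01, 3.14, 3.14, 3.14].

### API

Orientations are given as a rotation vector (axis times angle).
In Python, from bench import arm, optics, ticket gives the robot as it stands.
- The arm moves only by the tool send_rows, never from a script. Its argument "plan" is one flat list of numbers, 5 for each row, row after row: the shift along the tool's x, y, z in units of 0.3 m (1.0 is 0.3 m), then the turn about the tool's z in units of 180 degrees (1.0 is 180 degrees), then the opening, from -1 (shut) to 1 (fully open), so that 0 is half open. A call has 1 to 8 rows; each row shifts and turns the commanded pose from where the row before left it, along the tool's axes as they then stand; what a row does not reach is not made up. A row lasts 1/12 s, in which the tool goes at most 41.7 mm and 7.16 degrees, less where a joint would pass 70% of its speed; a pose out of reach is approached as far as the arm can. A call with a number of a shift or a turn outside -1 to 1 is refused whole. A call with a gripper value outside its range is refused whole. The fingers move at their own pace and stop on an object; "newtons" is the grip in N (left out, the last holds). Time passes only in rows, so rows that do not move let the fingers close. It gives the time, the measured TCP pose, the force, the opening and the grip force at its end, in the units of the state.
- arm.state(): the state, without advancing time (a new reading comes with each control period).
- optics.grab_frame(name): name is "scene" or "top" or "wrist"; returns (picture, depth): 420x560x3 uint8, red, green, blue; 420x560 float32, m along the optical axis (not along the pixel's ray), 0 where there is no reading.
- optics.get_calibration(name): a dict with "intrinsics" (3x3 intrinsics, pixels), "D" ([k1, k2, p1, p2, k3] as OpenCV has them; the pictures are not rectified), "world_to_cam" (4x4, takes a point from world to camera coordinates); the wrist camera has in their place "mount" (4x4, takes a point from camera to tool coordinates, whose origin is the TCP and whose axes are the flange's). Camera axes: x right, y up, looking along -z (the intrinsics and any distortion apply to the point x, -y, -z); pixel columns grow to the right and rows downward; lengths in m; the calibration is good to about 2 mm. A picture is of the moment at which its call begins: read the wrist's pose just before it. get_calibration takes no time and is no camera call.
- ticket.close_job(): hands the job in; it is judged then, once.
The state is a dict: "t": time; "joint_positions": joint angles; "joint_vel": joint speeds; "joint_torque": joint torques, N m; "eef_pos": TCP position; "tcp_rot": TCP orientation; "contact_force": force on the tool from outside, world axes, zero at the start; "ft_torque": the same for the moment, N m; "grip_width": finger opening in m; "gripper_force": force on a finger pad.
Only numpy, scipy, OpenCV 4.12 (cv2) and the standard library are available. Lean on these libraries where they do the work, as an engineer would, in place of code of your own. Each camera call takes 0.05 s, during which the arm holds its last target. There are 200 camera calls.

## Working session

There is one attempt and no reset: what is moved stays moved. The work goes in short steps, Python scripts to look and compute and a tool call to move; the robot and the scene stay as the last step left them, time stands still between calls to the robot, and variables do not carry over. Pictures are saved under pics/ and viewed, at most 10 in all, crops included, and the job is handed in when it is done.

Besides the shell and the picture viewer there is one more tool, called as name(argument=value, ...), one argument or row to a line, values as JSON. send_rows: Moves the arm, as the interface text tells. Its arguments: {"type":"object","properties":{"plan":{"type":"array"},"newtons":{"type":"number"}},"required":["plan"]}

```bash
mkdir -p pics; ls
python3 - <<'E'
from bench import arm, optics
import cv2,numpy as np
print(arm.state(), arm.nose_length)
for n in ("scene","top"):
    p,d=optics.grab_frame(n); np.savez(f'pics/{n}0.npz',p=p,d=d)
    cv2.imwrite(f'pics/{n}0.png',p[:,:,::-1]); c=optics.get_calibration(n); print(n,c)
E
```

```text
pics
{'t': 0.0, 'joint_positions': array([-1.22569777e+00,  9.18774551e-02,  1.23189771e+00, -3.01843275e-05,
        1.81977064e+00, -5.67052591e-02]), 'joint_vel': array([-0.00147905,  0.00078965, -0.00029666, -0.00038605, -0.00010758,
       -0.0008493 ]), 'joint_torque': array([ 2.18919115e-03, -4.58725262e+01, -4.18022132e+01,  1.33057270e-04,
        1.14104690e-02,  4.19683232e-06]), 'eef_pos': array([ 0.23455   , -0.55198588,  0.24413301]), 'tcp_rot': array([-3.07651819e+00, -6.26518523e-01,  4.86053121e-04]), 'contact_force': array([ 1.25779379,  1.1828808 , -0.9340891 ]), 'ft_torque': array([0.03500046, 0.04196937, 0.02711752]), 'gripper_force': 0.0, 'grip_width': 0.08553055522141009} 0.014
scene {'intrinsics': array([[414.66128268,   0.        , 282.74161253],
       [  0.        , 414.66128268, 212.60592687],
       [  0.        ,   0.        ,   1.        ]]), 'D': array([0.02923724, 0.        , 0.        , 0.        , 0.        ]), 'world_to_cam': array([[ 0.89730581,  0.44135103, -0.00718031, -0.42236982],
       [-0.37712061,  0.77497046,  0.50714972,  0.13369626],
       [ 0.22939558, -0.45236055,  0.86182806, -1.10196362],
       [ 0.        ,  0.        ,  0.        ,  1.        ]])}
top {'intrinsics': array([[483.23155336,   0.        , 276.85973276],
       [  0.        , 483.23155336, 215.50788124],
       [  0.        ,   0.        ,   1.        ]]), 'D': array([0.00510954, 0.        , 0.        , 0.        , 0.        ]), 'world_to_cam': array([[ 2.27787835e-02, -9.99740324e-01,  6.42226692e-04,
         1.34190805e-02],
       [ 9.91162649e-01,  2.26673053e-02,  1.30701175e-01,
        -4.45521269e-01],
       [-1.30681793e-01, -2.34066266e-03,  9.91421601e-01,
        -1.42159406e+00],
       [ 0.00000000e+00,  0.00000000e+00,  0.00000000e+00,
         1.00000000e+00]])}
```

View pics/top0.png

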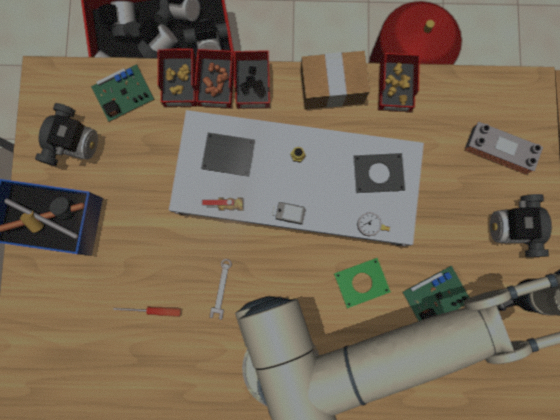

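View pics/scene0.png

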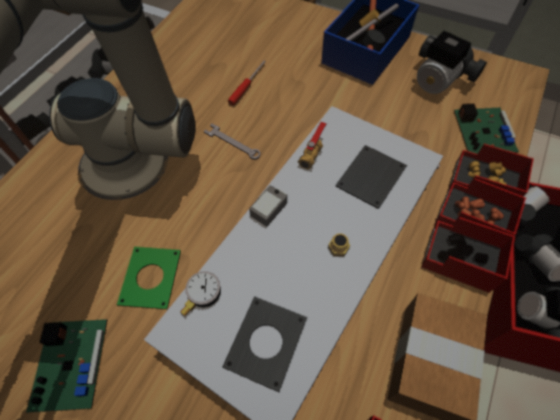

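The top view shows the burner plate at about (380,173), nearer the right (-y) end. The gauge is in front of it at (370,225), the union at (298,154) and the blank plate at (229,155). Next I measure the shelf and plate.

```bash
cat > h.py <<'E'
import cv2,numpy as np
from bench import arm,optics
from scipy.spatial.transform import Rotation as R
def cast(n,uv,z,T=None):
    c=optics.get_calibration(n); T=c['world_to_cam'] if T is None else T
    q=cv2.undistortPoints(np.float64(uv).reshape(-1,1,2),c['intrinsics'],c['D']).reshape(-1,2)
    d=np.c_[q[:,0],-q[:,1],-np.ones(len(q))]@T[:3,:3]   # R^T d
    o=-T[:3,:3].T@T[:3,3]
    return (o+d*((z-o[2])/d[:,2])[:,None])[:,:2]
def plate(n,p,seed,z=.106):
    g=cv2.cvtColor(p,cv2.COLOR_RGB2GRAY)
    m=(g<105).astype(np.uint8); _,l=cv2.connectedComponents(m)
    cs,_=cv2.findContours((l==l[seed[1],seed[0]]).astype(np.uint8),cv2.RETR_EXTERNAL,cv2.CHAIN_APPROX_NONE)
    w=cast(n,max(cs,key=cv2.contourArea)[:,0].astype(float),z)
    return rect(w)
def rect(w):
    (c,s,a)=cv2.minAreaRect((w*1000).astype(np.float32)); 
    b=cv2.boxPoints((c,s,a))
    e=max((b[1]-b[0],b[2]-b[1]),key=np.linalg.norm); e=e*np.sign(e[1])
    return np.array(c),sorted(s),np.degrees(np.arctan2(-e[0],e[1])),b
E
python3 - <<'E'
from h import *
for n,seeds in (("top",[(362,160),(229,155)]),("scene",[(245,355),(371,175)])):
    p=np.load(f'pics/{n}0.npz')['p']
    for s in seeds: print(n,[np.round(x,1).tolist() for x in plate(n,p,s)])
    hsv=cv2.cvtColor(p,cv2.COLOR_RGB2HSV)
    m=((hsv[...,1]<60)&(hsv[...,2]>115)).astype(np.uint8)
    m=cv2.morphologyEx(m,cv2.MORPH_OPEN,np.ones((5,5)))
    _,l=cv2.connectedComponents(m); s={'top':(330,180),'scene':(320,200)}[n]
    cs,_=cv2.findContours((l==l[s[1],s[0]]).astype(np.uint8),cv2.RETR_EXTERNAL,cv2.CHAIN_APPROX_NONE)
    r=rect(cast(n,max(cs,key=cv2.contourArea)[:,0].astype(float),.1)); print('shelf',[np.round(x,1).tolist() for x in r])
for nm,uv,z in (('union',(298,154),.12),('gauge',(369,224),.12),('stem',(389,228),.11)): print(nm,cast('top',[uv],z))
E
```

```text
top [[565.6, -267.0], [111.5, 139.7], 4.199999809265137, [[504.8999938964844, -201.5], [515.2000122070312, -340.79998779296875], [626.4000244140625, -332.5], [616.0999755859375, -193.1999969482422]]]
top [[611.1, 169.1], [111.0, 139.8], -7.599999904632568, [[546.9000244140625, 107.0999984741211], [656.9000244140625, 92.5], [675.4000244140625, 231.10000610351562], [565.2999877929688, 245.6999969482422]]]
shelf [[553.1, -32.2], [301.3, 703.2], -6.800000190734863, [[362.0, -363.6000061035156], [661.2000122070312, -399.1000061035156], [744.0999755859375, 299.20001220703125], [444.8999938964844, 334.70001220703125]]]
scene [[568.5, -268.3], [110.4, 140.8], 4.199999809265137, [[508.3999938964844, -202.10000610351562], [518.5999755859375, -342.5], [628.7000122070312, -334.5], [618.5, -194.10000610351562]]]
scene [[613.5, 166.5], [110.1, 143.3], -7.699999809265137, [[549.2999877929688, 102.9000015258789], [658.4000244140625, 88.0999984741211], [677.7000122070312, 230.10000610351562], [568.5999755859375, 244.89999389648438]]]
shelf [[552.2, -31.9], [306.0, 701.7], -6.800000190734863, [[358.3999938964844, -362.0], [662.2999877929688, -398.5], [746.0, 298.20001220703125], [442.1000061035156, 334.70001220703125]]]
union [[ 0.61195097 -0.03304927]]
gauge [[ 0.4150162  -0.23567713]]
stem [[ 0.40612221 -0.29399574]]
```

send_rows(
  plan=[0,0,0,-0.039,0.4,0,0,0,-0.039,0.4,0,0,0,-0.039,0.4,0,0,0,-0.039,0.4,0,0,0,-0.039,0.4,0,0,0,-0.039,0.4,0,0,0,-0.039,0.4,0,0,0,-0.039,0.4],
)

```text
t: 0.77
eef_pos: [0.2346, -0.5521, 0.2446]
tcp_rot: [-2.414, -2.009, -0.001]
contact_force: [0.3, 0.1, -0.2]
grip_width: 0.0598
gripper_force: 0.0
```

```bash
cat >> h.py <<'E'
C=np.array([.553,-.032]); A=np.radians(-6.8); EX=np.array([np.cos(A),np.sin(A)]); EY=np.array([-np.sin(A),np.cos(A)])
def shelf(p): d=np.asarray(p)[...,:2]-C; return np.stack([d@EX,d@EY],-1)
def where():
    s=arm.state(); M=R.from_rotvec(s['tcp_rot']).as_matrix()
    print('t',round(s['t'],2),'shelf xy mm',np.round(shelf(s['eef_pos'])*1000,1),'z',round(s['eef_pos'][2]*1000,1),'toolx yaw',round(np.degrees(np.arctan2(M[1,0],M[0,0])),2),'tilt',np.round(M[2],3),'F',np.round(s['contact_force'],1),'w',s['grip_width'])
    return s,M
E
python3 -c "from h import *;where()"
```

```text
t 0.77 shelf xy mm [-254.6 -554.1] z 244.6 toolx yaw 79.53 tilt [ 0.001 -0.001 -1.   ] F [ 0.3  0.1 -0.2] w 0.059752176090292694
```

send_rows(
  plan=[0,0,0,-0.021,0.4,0.1045,0.069,0,0,0.4,0.1045,0.069,0,0,0.4,0.1045,0.069,0,0,0.4,0.1045,0.069,0,0,0.4,0.1045,0.069,0,0,0.4,0.1045,0.069,0,0,0.4,0.1045,0.069,0,0,0.4],
)

```text
t: 1.43
eef_pos: [0.4061, -0.3505, 0.2448]
tcp_rot: [-2.353, -2.08, 0.0]
contact_force: [0.1, 0.2, 0.1]
grip_width: 0.0598
gripper_force: 0.0
```

send_rows(
  plan=[0.1045,0.069,0,0,0.4,0.1045,0.069,0,0,0.4,0.1045,0.069,0,0,0.4,0.1045,0.069,0,0,0.4,0.1045,0.069,0,0,0.4,0.1045,0.069,0,0,0.4,0.1045,0.069,0,0,0.4,0,0,0,0,0.4],
)

```text
t: 2.1
eef_pos: [0.5789, -0.1466, 0.2437]
tcp_rot: [-2.345, -2.087, -0.003]
contact_force: [0.4, -0.4, 0.4]
grip_width: 0.0599
gripper_force: 0.0
```

Run:
```python
from h import *
where(); p,d=optics.grab_frame('wrist'); cv2.imwrite('pics/w1.png',p[:,:,::-1]); print(optics.get_calibration('wrist')['mount'])
```

```text
t 2.1 shelf xy mm [  39.3 -110.7] z 243.7 toolx yaw 83.33 tilt [ 0.003 -0.001 -1.   ] F [ 0.4 -0.4  0.4] w 0.05992574210979908
[[-7.38012232e-04  9.45037331e-01  3.26961616e-01  8.33523611e-02]
 [ 9.99999112e-01  3.34687467e-04  1.28981326e-03 -1.66840526e-03]
 [ 1.10949172e-03  3.26962278e-01 -9.45036739e-01 -1.29344226e-01]
 [ 0.00000000e+00  0.00000000e+00  0.00000000e+00  1.00000000e+00]]
```

View pics/w1.png

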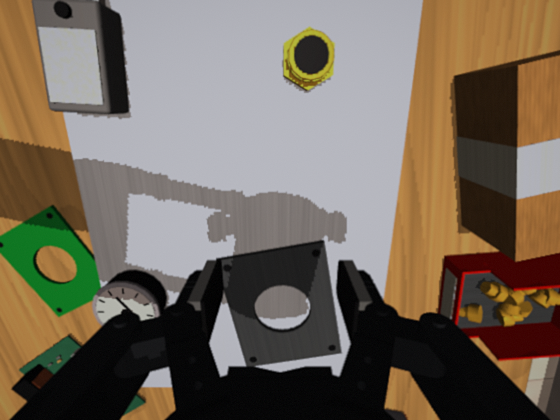

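The wrist view shows the fingers straddling the plate's trailing edge (row ~250). The space behind it is clear, and the union is far away at (310,55). Lowering the tool.

send_rows(
  plan=[0,-0.013,0.096,0,0.4,0,0,0.096,0,0.4,0,0,0.096,0,0.4,0,0,0.09,0,0.4,0,0,0,0,0.4,0,0,0,0,0.4],
)

```text
t: 2.65
eef_pos: [0.5707, -0.1521, 0.1302]
tcp_rot: [-2.352, -2.077, 0.004]
contact_force: [-0.2, 0.4, -0.4]
grip_width: 0.0598
gripper_force: 0.0
```

send_rows(
  plan=[0,0,0.007,0,0.4,0,0,0.007,0,0.4,0,0,0.007,0,0.4,0,0,0,0,0.4],
)

```text
t: 2.98
eef_pos: [0.5726, -0.1519, 0.1267]
tcp_rot: [2.353, 2.08, 0.001]
contact_force: [0.4, 0.1, -0.4]
grip_width: 0.0597
gripper_force: 0.0
```

```bash
python3 -c "from h import *;where()"
```

```text
t 2.98 shelf xy mm [  33.7 -116.8] z 126.7 toolx yaw 82.95 tilt [-0.     0.002 -1.   ] F [ 0.4  0.1 -0.4] w 0.05969708536004269
```

send_rows(
  plan=[0,0,0.008,0,0.4,0,0,0.007,0,0.4,0,0,0,0,0.4,0,0,0,0,0.4],
)

```text
t: 3.32
eef_pos: [0.5721, -0.1516, 0.1209]
tcp_rot: [-2.353, -2.081, 0.0]
contact_force: [0.3, -0.2, 0.1]
grip_width: 0.0596
gripper_force: 0.0
```

send_rows(
  plan=[0,0,0.006,0,0.4,0,0,0,0,0.4],
)

```text
t: 3.48
eef_pos: [0.5721, -0.1516, 0.1189]
tcp_rot: [-2.353, -2.081, 0.0]
contact_force: [-0.5, -0.4, -0.4]
grip_width: 0.0599
gripper_force: 0.0
```

send_rows(
  plan=[0,0,0.006,0,0.4,0,0,0,0,0.4],
)

```text
t: 3.65
eef_pos: [0.5721, -0.1516, 0.1171]
tcp_rot: [-2.353, -2.081, 0.0]
contact_force: [0.2, 0.3, -0.8]
grip_width: 0.0598
gripper_force: 0.0
```

send_rows(
  plan=[0,0,0.005,0,0.4,0,0,0,0,0.4],
)

```text
t: 3.82
eef_pos: [0.5721, -0.1516, 0.1156]
tcp_rot: [-2.353, -2.081, 0.0]
contact_force: [-0.9, 0.7, -0.4]
grip_width: 0.0596
gripper_force: 0.0
```

send_rows(
  plan=[0,0,0.005,0,0.4,0,0,0,0,0.4],
)

```text
t: 3.98
eef_pos: [0.5721, -0.1516, 0.1142]
tcp_rot: [-2.353, -2.081, 0.0]
contact_force: [-0.6, 0.8, 0.4]
grip_width: 0.0597
gripper_force: 0.0
```

send_rows(
  plan=[0,0,0.004,0,0.4,0,0,0,0,0.4],
)

```text
t: 4.15
eef_pos: [0.5721, -0.1517, 0.113]
tcp_rot: [-2.353, -2.081, 0.0]
contact_force: [0.2, 0.6, -0.4]
grip_width: 0.0597
gripper_force: 0.0
```

send_rows(
  plan=[0,0,0.004,0,0.4,0,0,0,0,0.4],
)

```text
t: 4.32
eef_pos: [0.5721, -0.1517, 0.1119]
tcp_rot: [-2.353, -2.081, 0.0]
contact_force: [0.2, -0.7, 0.7]
grip_width: 0.0595
gripper_force: 0.0
```

send_rows(
  plan=[0,0,0.004,0,0.4,0,0,0,0,0.4],
)

```text
t: 4.48
eef_pos: [0.5721, -0.1516, 0.1106]
tcp_rot: [-2.353, -2.081, 0.0]
contact_force: [-0.7, -0.0, -0.5]
grip_width: 0.0599
gripper_force: 0.0
```

send_rows(
  plan=[0,0,0.003,0,0.4,0,0,0,0,0.4],
)

```text
t: 4.65
eef_pos: [0.5721, -0.1517, 0.1098]
tcp_rot: [-2.354, -2.081, 0.0]
contact_force: [0.2, -0.5, -0.1]
grip_width: 0.0598
gripper_force: 0.0
```

send_rows(
  plan=[0,0,0.003,0,0.4,0,0,0,0,0.4],
)

```text
t: 4.82
eef_pos: [0.5722, -0.1517, 0.1091]
tcp_rot: [2.353, 2.081, 0.0]
contact_force: [0.1, 0.1, 0.3]
grip_width: 0.06
gripper_force: 0.0
```

send_rows(
  plan=[0,0,0.003,0,0.4,0,0,0,0,0.4],
)

```text
t: 4.98
eef_pos: [0.5723, -0.1517, 0.109]
tcp_rot: [2.353, 2.081, 0.001]
contact_force: [-1.5, 0.7, 3.9]
grip_width: 0.0597
gripper_force: 2.1
```

send_rows(
  plan=[0,0,-0.007,0,0.4,-0.04,0,0,0,0.4,-0.025,0,0,0,0.4,-0.025,0,0,0,0.4,-0.025,0,0,0,0.4,-0.025,0,0,0,0.4,-0.025,0,0,0,0.4,-0.025,0,0,0,0.4],
)

```text
t: 5.65
eef_pos: [0.5651, -0.2087, 0.11]
tcp_rot: [-2.353, -2.081, -0.001]
contact_force: [1.2, 2.9, -0.1]
grip_width: 0.0594
gripper_force: 1.9
```

send_rows(
  plan=[-0.025,0,0,0,0.4,-0.025,0,0,0,0.4,-0.025,0,0,0,0.4,-0.02,0,0,0,0.4,-0.01,0,0,0,0.4,0,0,0,0,0.4],
)

```text
t: 6.15
eef_pos: [0.5609, -0.2407, 0.1102]
tcp_rot: [2.355, 2.079, -0.002]
contact_force: [-0.3, 0.0, 0.2]
grip_width: 0.0602
gripper_force: 0.0
```

Run:
```python
from h import *
where()
for n in('top','scene'):
    p,d=optics.grab_frame(n); cv2.imwrite(f'pics/{n}2.png',p[:,:,::-1])
```

```text
t 6.15 shelf xy mm [  32.6 -206.3] z 110.2 toolx yaw 82.89 tilt [-0.001 -0.001 -1.   ] F [-0.3  0.   0.2] w 0.06021137604521147
```

View pics/scene2.png

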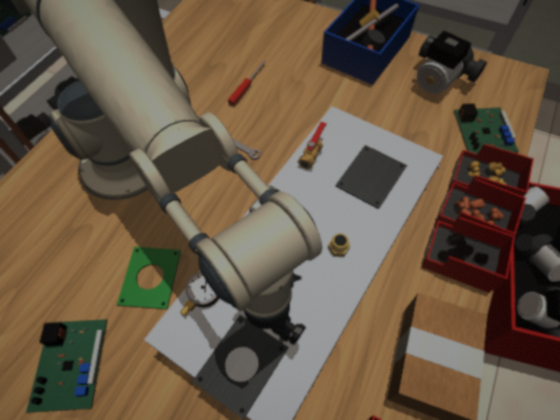

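The plate is following the fingers. Its hole is at about (241,364) and the leading edge runs from about (200,378) to (245,412). Now I measure the hole and leading edge.

```bash
cat >> h.py <<'E'
def hole(n,p,seed):
    g=cv2.cvtColor(p,cv2.COLOR_RGB2GRAY); m=(g>105).astype(np.uint8); _,l=cv2.connectedComponents(m,connectivity=4)
    k=(l==l[seed[1],seed[0]]).astype(np.uint8)
    cs,_=cv2.findContours(k,cv2.RETR_EXTERNAL,cv2.CHAIN_APPROX_NONE); c=max(cs,key=cv2.contourArea)
    w=shelf(cast(n,c[:,0].astype(float),.106))*1000; (cc,r)=cv2.minEnclosingCircle(w.astype(np.float32))
    print(n,'hole shelf',np.round(cc,1),'r',round(r,1))
E
python3 - <<'E'
from h import *
p=cv2.imread('pics/scene2.png')[:,:,::-1].copy(); hole('scene',p,(241,364))
g=cv2.cvtColor(p,cv2.COLOR_RGB2GRAY)
# leading edge: along each column under the plate, last dark pixel
pts=[]
for u in range(206,242):
    c=np.where(g[350:419,u]<105)[0]
    if len(c): pts.append((u,350+c.max()+.5))
w=shelf(cast('scene',pts,.106))*1000; print(np.round(w[::4],1).tolist())
vx,vy,x0,y0=cv2.fitLine(w.astype(np.float32),cv2.DIST_HUBER,0,.01,.01).ravel(); print('edge angle',np.degrees(np.arctan(vy/vx)),'at',x0,y0)
a=cv2.imread('pics/top2.png')[:,:,::-1].copy(); cv2.imwrite('pics/top2c.png',cv2.resize(a[110:270,260:460,::-1],None,fx=3,fy=3))
E
```

```text
scene hole shelf [-555.8  -83.5] r 701.4
[[30.5, -390.0], [36.2, -386.4], [41.8, -382.8], [47.4, -379.2], [51.2, -373.3], [58.6, -372.0], [64.2, -368.4], [69.8, -364.8], [75.4, -361.2]]
edge angle 32.7552 at 55.90249 -373.73715
```

View pics/top2c.png

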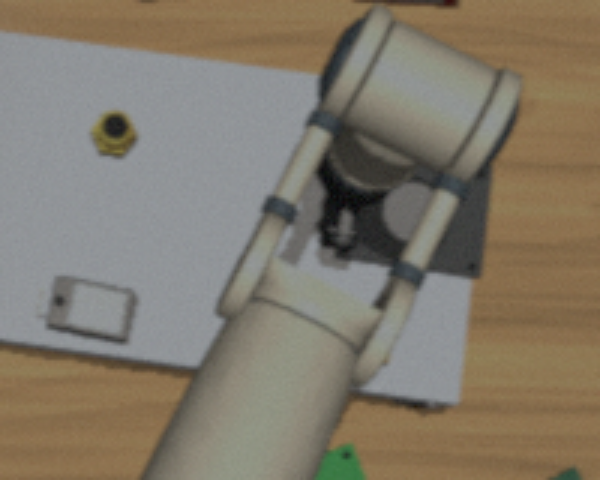

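The crop shows the plate squared. Its front-right corner is at crop (480,276), full frame (420,202), and the leading edge runs up to crop (491,172). Casting those points.

Run:
```python
from h import *
q=np.array([(480,276),(491,172),(406,211)])/3+[260,110]-.33
print(np.round(shelf(cast('top',q,.106))*1000,1))
p=cv2.imread('pics/top2.png'); g=cv2.cvtColor(p,cv2.COLOR_BGR2GRAY)
print(g[185,405:432]); print(g[195,405:432]); print(g[185:210,415])
```

```text
[[ -26.9 -356.6]
 [  75.2 -356.6]
 [  25.8 -280.1]]
[146 141 126  95  71  61  61  60  63  59  64  64  67  63  66  65  74  96
 114 115 116 117 113 117 116 118 119]
[ 61  65  63  59  63  62  67  61  67  63  58  65  62  61  67  70  98 112
 115 114 113 114 114 113 113 115 113]
[ 64  65  61  62  60  61  66  59  60  59  58  65  63  60  55  62  67  98
 141 147 146 149 147 146 147]
```

send_rows(
  plan=[-0.02,0,0,0,0.4,-0.025,0,0,0,0.4,-0.025,0,0,0,0.4,-0.025,0,0,0,0.4,-0.018,0,0,0,0.4,-0.012,0,0,0,0.4,-0.007,0,0,0,0.4,0,0,0,0,0.4],
)

```text
t: 6.92
eef_pos: [0.5565, -0.2791, 0.1105]
tcp_rot: [2.354, 2.08, 0.0]
contact_force: [0.0, 2.7, 2.0]
grip_width: 0.0596
gripper_force: 1.6
```

send_rows(
  plan=[0.02,0,0,0,0.4,0.06,0,0,0,0.4,0.06,0,-0.06,0,0.4,0,0,-0.12,0,0.4,0,0,-0.12,0,0.4,0,0,-0.12,0,0.4,0.1,0,-0.08,0,0.4,0.1,0,0,0,0.4],
)

```text
t: 7.58
eef_pos: [0.57, -0.179, 0.268]
tcp_rot: [2.349, 2.069, 0.006]
contact_force: [0.8, 0.4, 1.0]
grip_width: 0.0598
gripper_force: 0.0
```

send_rows(
  plan=[0.12,0,0,0,0.4,0.12,0,0,0,0.4,0.12,0,0,0,0.4,0.12,0,0,0,0.4,0.12,0,0,0,0.4,0.1,0,0,0,0.4,0,0,0,0,0.4],
)

```text
t: 8.17
eef_pos: [0.5948, 0.0358, 0.2601]
tcp_rot: [-2.348, -2.087, -0.002]
contact_force: [-0.4, 0.5, -0.6]
grip_width: 0.0599
gripper_force: 0.0
```

Run:
```python
from h import *
where()
for n in('top','scene'):
    p,d=optics.grab_frame(n); cv2.imwrite(f'pics/{n}3.png',p[:,:,::-1])
```

```text
t 8.17 shelf xy mm [33.5 72.3] z 260.1 toolx yaw 83.26 tilt [ 0.001  0.    -1.   ] F [-0.4  0.5 -0.6] w 0.059941623339926954
```

View pics/top3.png

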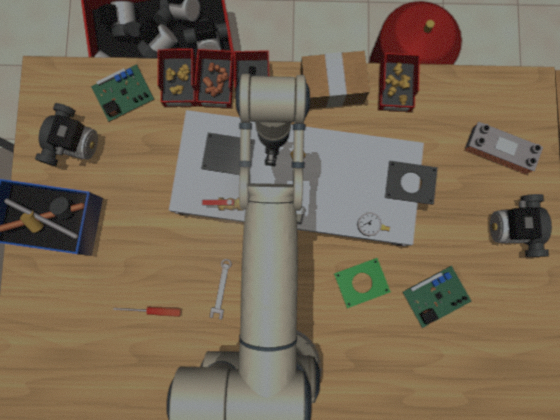

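The plate now sits over the right end at (411,183), and nothing else has moved. Measuring the overhang.

Run:
```python
from h import *
for n,s in(('top',(393,180)),('scene',None)):
    p=cv2.imread(f'pics/{n}3.png')[:,:,::-1].copy()
    g=cv2.cvtColor(p,cv2.COLOR_RGB2GRAY)
    if n=='top':
        g[:, :380]=255; p=np.dstack([np.where(g<90,0,200).astype(np.uint8)]*3)
        c,sz,a,b=plate(n,p,s); print(c,sz,'yaw',a,'shelf',np.round(shelf(c/1000)*1000,1),np.round(shelf(b/1000)*1000,1))
        # shelf end line next to the plate, from the white/wood boundary below and above it
        hsv=cv2.cvtColor(cv2.imread('pics/top3.png'),cv2.COLOR_BGR2HSV)
        m=(hsv[...,1]<60)&(hsv[...,2]>115); pts=[]
        for r in list(range(146,158))+list(range(208,238)):
            x=np.where(m[r,395:440])[0]; pts.append((395+x.max()+.5,r))
        w=shelf(cast(n,pts,.1))*1000; print(np.round(w[::5],1).tolist(),np.median(w[:,1]))
```

```text
[ 530.43365479 -358.22418213] [131.60865783691406, 140.3309783935547] yaw -6.5863137 shelf [  16.2 -326.6] [[ -49.3 -397. ]
 [  82.3 -396.5]
 [  81.8 -256.2]
 [ -49.8 -256.7]]
[[139.1, -352.4], [123.8, -351.0], [109.0, -352.5], [-53.8, -352.1], [-68.6, -350.7], [-82.9, -352.2], [-97.5, -350.9], [-111.7, -352.4], [-126.3, -351.0]] -351.76466212803155
```

View pics/scene3.png

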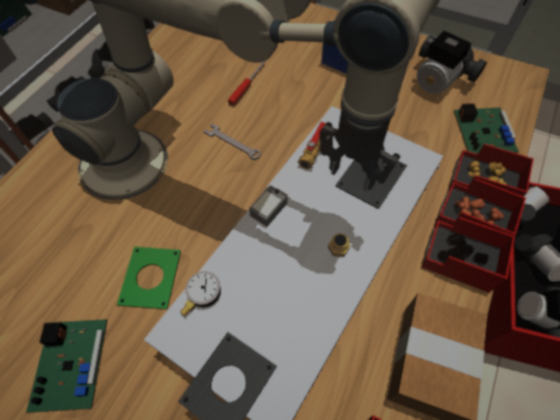

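The plate overhangs about 45–47 mm and is within 0.3° of square. The arm is clear, so I hand in.

```bash
python3 -c "from bench import ticket;print(ticket.close_job())"
```

```text
the job is handed in; nothing more can be done
None
```

I pushed the burner plate over the right end of the shelf and handed the job in: it sticks out about 46 mm (a third of its length), square to within about 0.3°, and nothing else on the shelf looks moved in the pictures.

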